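# Hang the paddle on the swing arm and swing it home

## Robot

A 6-joint arm with a two-finger parallel gripper is mounted at the origin on the work surface. World frame = base frame: x ahead of the robot, y to its left, z up, the work surface at z = 0. Lengths are in m, angles in rad, forces in N, time in s.
With the tool pointing down it reaches from about 0.35 to 0.775 m from the base axis. Payload 7.3 kg.
Tool frame: the origin (TCP) lies at the very end of the fingers, on their centre line; the grasp point (between the pads) lies 19 mm behind it (bot.grip_depth is the z of the grasp point in the tool frame, in m); z points along the fingers, y is the line along which they close (so a half turn about z gives the same grasp; the last joint's range is limited). The gripper opens to 92 mm and grips with 3 to 60 N. Pads are 19 mm wide; open, the fingers measure 130 mm over their backs; the gripper's body (75 mm by 190 mm) begins 47 mm behind the grasp point.
Start: joints at [1.065, 0.342, 1.524, -0, 1.275, -0.146], TCP at [0.185, 0.491, 0.227] pointing down, gripper open.
Joint ranges: [-2.53, 2.53], [-0.77, 2.02], [0.04, 2.7], [-1, 4.14], [0.28, 2.66], [-3.11, 3.11]. Speed limits (rad/s): [2.57, 2.57, 3.14, 3.14, 3.14, 3.14].

## Interface

Orientations are given as a unit quaternion [w, x, y, z].
In Python, from cell import bot, cams gives the robot as it stands.
- The arm moves only by the tool carry_out, never from a script. Its argument "commands" is a list of rows, each an object of numbers: "tx", "ty", "tz": the shift along the tool's x, y, z each as a share of 0.12 m, from -1 to 1; "ax", "ay", "az": the turn, a rotation vector about the tool's x, y, z each as a share of 180 degrees, from -1 to 1. A call has 1 to 10 rows; each row is the pose to reach, as a shift and turn from the pose commanded when the call began, along the tool's axes at that moment, turning the shorter way round; what a row does not reach only later rows make up. A row lasts 1/10 s, in which the tool goes at most 50 mm and 8.59 degrees, less where a joint would pass 70% of its speed; a pose out of reach is approached as far as the arm can. A call with a number of a shift or a turn outside -1 to 1 is refused whole. A call with a gripper value outside its range is refused whole. "grip" is the closure, from 0 (fully open) to 1 (shut), set as the call begins (left out, the last holds). The fingers move at their own pace and stop on an object; "grip_force" is the grip in N (left out, the last holds). Time passes only in rows, so rows that repeat a pose let the fingers close. It gives the time, the measured TCP pose, the force, the opening and the grip force at its end, in the units of the state.
- bot.state(): the state, without advancing time (a new reading comes with each control period).
- cams.read_camera(name): name is "side" or "top"; returns the picture (384x512x3 uint8, red, green, blue); there is no depth.
- cams.get_calibration(name): a dict with "K" (3x3 intrinsics, pixels), "k1" (the pictures are not rectified: a ray, as slopes to the right and down, at radius r is drawn at 1 + k1 r^2 times it, then the intrinsics apply), "camera_from_world" (4x4, takes a point from world to camera coordinates). Camera axes: x right, y down, z forward; pixel columns grow to the right and rows downward; lengths in m; the calibration is good to about 2 mm. A picture is of the moment at which its call begins. get_calibration takes no time and is no camera call.
- bot.job_done(): hands the job in; it is judged then, once.
The state is a dict: "time": time; "joints": joint angles; "dq": joint speeds; "tau": joint torques, N m; "eef_pos": TCP position; "tcp_rot": TCP orientation; "ft_force": force on the tool from outside, world axes, zero at the start; "wrist_torque": the same for the moment, N m; "grip_width": finger opening in m; "grasp_force": force on a finger pad.
Only numpy, scipy, OpenCV 4.12 (cv2) and the standard library are available. Lean on these libraries where they do the work, as an engineer would, in place of code of your own. Each camera call takes 0.05 s, during which the arm holds its last target. There are 200 camera calls.

## Task

Hang the wooden paddle that has a hanging eye on the hook at the end of the stand's swing arm while the arm is still out, and let go of it. Then swing the arm, with the paddle hanging on it, fully home against its stop (pointing to the back of the worktop), and let the paddle come to rest hanging there. Leave everything else on the worktop where it is.

Things in the scene. Friction and masses are not known exactly. Their poses are not given: they have to be found in the camera images.
- paddle: beech paddle to hang, lying flat, 14 mm thick, about 0.1 kg (varies). Origin: underside, mid-neck; x along it towards the eye, z up. Neck: straight bar 26 mm wide, x = -29 to +26 mm; blade 70 mm wide, x = -113 to -29 mm; eye: wooden ring of round section 14 mm, 26 mm inside, 54 mm outside diameter, centred at x = +55 mm. Centre of mass near x = -28 mm
- paddle_eye (a point): centre of the paddle's eye, 55 mm from the paddle's origin along its x axis, at mid-thickness (7 mm above the underside). The axis of the hole is the paddle's z
- plain_paddle: a like beech paddle without an eye: its handle ends in a solid disc 40 mm across. Not to be used. Origin and x axis as for the other, 178 mm long overall
- stand: steel utensil stand fixed to the worktop: a round foot of radius 55 mm, 18 mm high, with a post of radius 9 mm; a hub of radius 14 mm on top, reaching (with its ball knob) to 264 mm. Origin: middle of the foot, on the worktop, on the arm's hinge axis (vertical). Its x axis is the direction in which the arm points when home
- swing (a joint): angle of the swing arm in rad: 0 = fully home against the stop (pointing along the stand's x); it grows as the arm swings out clockwise seen from above, so the arm points along (stand yaw - angle), and ends at 2.0. Stays where it is left: stiff hinge, about 0.06 N m of friction, no spring
- swing_mid (a point): point on the axis of the straight, level part of the arm (round bar of 8 mm diameter, 235 mm above the worktop), 80 mm from the hinge axis; a good place to push. The level bar runs from the hub to 124 mm from the hinge; there it drops 20 mm to the hook
- hook_seat (a point): middle of the bottom of the hook, on the axis of its 8 mm bar, 142 mm from the hinge and 215 mm above the worktop. The hook is a square U open upwards: its bottom runs along the arm's direction from 124 to 160 mm from the hinge. A paddle hung there swings for some 3 to 5 s before it settles
- hook_tip (a point): top end of the hook's outer, upright prong (8 mm diameter), 160 mm from the hinge and 251 mm above the worktop; the prong stands vertically and is 36 mm high from the axis of the hook's bottom. The eye goes over this tip; the paddle then hangs in the U by its eye, blade down
- spice_jar: bystander: jar, radius 26 mm, 85 mm high, near the stand; origin under its centre
- mill_a: bystander: grey pepper mill, radius 27 mm, 200 mm high; origin under its centre
- mill_b: bystander: grey pepper mill, radius 27 mm, 200 mm high; origin under its centre
- bottle: bystander: amber bottle, radius 32 mm, 220 mm high; origin under its centre
- bowl: bystander: white bowl, radius 85 mm, 60 mm high; origin under its centre
- mug: bystander: white mug, radius 40 mm, 90 mm high; origin under its centre
Mind the look-alikes: they are no part of the job. Leave any turquoise or yellow look-alike of the paddle alone.

How it is judged:
On the way:
1. the paddle hangs by its eye in the hook, released, with the arm still swung out (more than 0.7 rad) (distance between paddle_eye and hook_seat below 0.03 m and angle between paddle's own x axis and vertical below 0.45 rad and contact force between paddle and the fingers below 0.05 N and value of joint swing above 0.7 rad), for 0.3 s.
At the end, for the whole second after the job is handed in: The paddle hangs by its eye in the hook (eye centre within 30 mm of hook_seat, long axis within 0.45 rad of vertical with the eye up), untouched by the fingers and slower than 0.15 m/s, and the arm is home (angle below 0.10 rad) and still (distance between paddle_eye and hook_seat below 0.03 m and angle between paddle's own x axis and vertical below 0.45 rad and contact force between paddle and the fingers below 0.05 N and value of joint swing below 0.1 rad and velocity of joint swing below 0.1 rad/s and linear speed of paddle below 0.15 m/s).
It fails at once if a bystander (plain paddle, spice jar, mill, bottle, bowl or mug) is moved by more than 50 mm (distance of any of plain_paddle, spice_jar, mill_a, mill_b, bottle, bowl, mug from where it was at the start of the episode above 0.05 m).
It also fails if it takes over 64 s, if anything falls off the work surface, if the arm or the gripper's body presses on something with over 40 N, if the wrist force passes 120 N, or if a joint passes its speed limit or range.

## Working session

There is one attempt and no reset: what is moved stays moved. The work goes in short steps, Python scripts to look and compute and a tool call to move; the robot and the scene stay as the last step left them, time stands still between calls to the robot, and variables do not carry over. Pictures are saved under pics/ and viewed, at most 10 in all, crops included, and the job is handed in when it is done.

Besides the shell and the picture viewer there is one more tool, called after "Request:" as name([rows], argument=value, ...), one row to a line, values as JSON. carry_out: Moves the arm, as the interface text tells. Shift numbers are shares of 0.12 m and turn numbers shares of 180 degrees, none past 1 either way. Its arguments: {"type":"object","properties":{"commands":{"type":"array","items":{"type":"object","properties":{"tx":{"type":"number"},"ty":{"type":"number"},"tz":{"type":"number"},"ax":{"type":"number"},"ay":{"type":"number"},"az":{"type":"number"}}}},"grip":{"type":"number"},"grip_force":{"type":"number"}},"required":["commands"]}

```bash
mkdir -p pics; python3 - <<'E'
from cell import bot,cams
import cv2
for n in("top","side"):
    cv2.imwrite(f"pics/{n}0.png",cv2.cvtColor(cams.read_camera(n),cv2.COLOR_RGB2BGR))
    c=cams.get_calibration(n);print(n,c)
s=bot.state();print(s,bot.grip_depth)
E
```

```text
top {'K': array([[409.97449651,   0.        , 257.06403711],
       [  0.        , 409.97449651, 195.31163831],
       [  0.        ,   0.        ,   1.        ]]), 'k1': -0.002853669051547123, 'camera_from_world': array([[-0.01101034, -0.99981678, -0.01565821, -0.03412226],
       [-0.99752974,  0.01206892, -0.06920084,  0.53881896],
       [ 0.06937713,  0.0148576 , -0.99747986,  1.40200887],
       [ 0.        ,  0.        ,  0.        ,  1.        ]])}
side {'K': array([[355.5799243 ,   0.        , 256.35891076],
       [  0.        , 355.5799243 , 187.5711718 ],
       [  0.        ,   0.        ,   1.        ]]), 'k1': -0.05429247487485895, 'camera_from_world': array([[ 0.81834074, -0.57471891,  0.00407618, -0.48756707],
       [-0.26201085, -0.37937021, -0.88737171,  0.28655334],
       [ 0.51153568,  0.72510442, -0.46103669,  0.96268835],
       [ 0.        ,  0.        ,  0.        ,  1.        ]])}
{'time': 0.1, 'joints': array([ 1.06498698e+00,  3.42667232e-01,  1.52488229e+00,  4.63070105e-06,
        1.27537711e+00, -1.46030057e-01]), 'dq': array([ 0.00043252, -0.00334361, -0.00176126,  0.00117398,  0.00165949,
        0.00029023]), 'tau': array([ 1.82524454e-03, -4.32001483e+01, -2.44694978e+01,  7.20403902e-02,
        5.26913849e-02, -6.69203018e-05]), 'eef_pos': array([0.18466278, 0.49109089, 0.22612077]), 'tcp_rot': array([-2.15654067e-04,  1.78921623e-01,  9.83863104e-01, -6.31165553e-04]), 'ft_force': array([-0.85195632, -0.54045201, -0.59991836]), 'wrist_torque': array([-0.01420802,  0.00034237,  0.06312069]), 'grasp_force': 0.0, 'grip_width': 0.09182399171747316} -0.0188
```

View pics/top0.png

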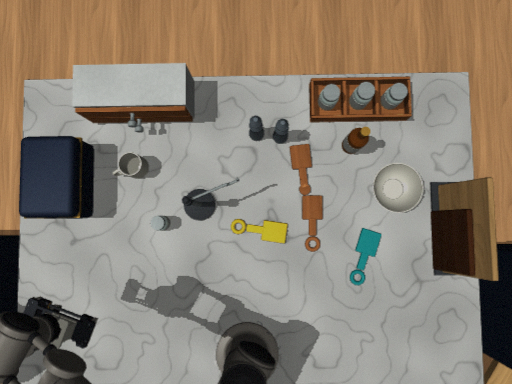

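View pics/side0.png

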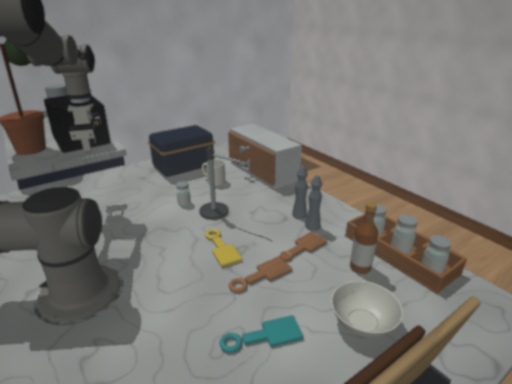

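The top view shows the eyed paddle with its eye at (312,243) and blade at (313,207). The plain one sits beyond it at (301,157). The stand's foot is at (199,204), and the arm tip is near (238,180).

```bash
cat > h.py <<'E'
import numpy as np,cv2
from cell import bot,cams
def proj(n,P):
    c=cams.get_calibration(n);T=c["camera_from_world"];p=np.atleast_2d(P)@T[:3,:3].T+T[:3,3]
    s=p[:,:2]/p[:,2:];r2=(s**2).sum(1,keepdims=True);s=s*(1+c["k1"]*r2)
    return s*c["K"][0,0]+c["K"][:2,2]
def ray(n,uv):
    c=cams.get_calibration(n);T=c["camera_from_world"]
    d=(np.array(uv,float)-c["K"][:2,2])/c["K"][0,0];s=d.copy()
    for _ in range(5): s=d/(1+c["k1"]*(s@s))
    R=T[:3,:3];return -R.T@T[:3,3],R.T@np.array([*s,1])
def at(n,uv,z):
    o,d=ray(n,uv);return o+d*(z-o[2])/d[2]
def crop(n,x0,y0,w,h,k,f):
    im=cv2.cvtColor(cams.read_camera(n),cv2.COLOR_RGB2BGR)[y0:y0+h,x0:x0+w]
    cv2.imwrite(f,cv2.resize(im,None,fx=k,fy=k,interpolation=cv2.INTER_CUBIC))
E
python3 - <<'E'
from h import *
im=cv2.imread('pics/top0.png');a=cv2.resize(im[160:230,165:265],None,fx=6,fy=6,interpolation=2)
im2=cv2.imread('pics/side0.png');b=cv2.resize(im2[140:225,190:290],None,fx=6,fy=6,interpolation=2)
cv2.imwrite('pics/arm_top.png',a);cv2.imwrite('pics/arm_side.png',b)
hsv=cv2.cvtColor(im,cv2.COLOR_BGR2HSV)
m=cv2.inRange(hsv,(5,110,60),(18,255,255));m[:140]=0;m[255:]=0;m[:,:285]=0;m[:,330:]=0
for y in range(140,255,2):
    x=np.where(m[y])[0]
    if len(x):print(y,x.min(),x.max(),len(x),end=' | ')
E
```

```text
144 305 308 4 | 146 290 309 20 | 148 290 309 20 | 150 290 309 20 | 152 291 309 19 | 154 291 309 19 | 156 291 310 20 | 158 291 310 20 | 160 292 310 19 | 162 292 310 19 | 164 292 311 20 | 166 292 310 19 | 168 293 305 13 | 170 299 305 7 | 172 299 305 7 | 174 300 306 7 | 176 300 306 7 | 178 300 306 7 | 180 300 306 7 | 182 301 307 7 | 184 301 307 7 | 186 300 309 10 | 188 300 309 10 | 190 300 309 10 | 192 301 308 8 | 194 303 306 4 | 196 303 321 19 | 198 302 321 20 | 200 303 321 19 | 202 302 321 20 | 204 302 321 20 | 206 303 321 19 | 208 303 321 19 | 210 302 321 20 | 212 303 321 19 | 214 303 321 19 | 216 302 321 20 | 218 303 321 19 | 220 309 315 7 | 222 309 315 7 | 224 309 315 7 | 226 309 315 7 | 228 309 315 7 | 230 309 315 7 | 232 309 315 7 | 234 309 315 7 | 236 312 312 1 | 238 308 317 10 | 240 306 318 9 | 242 306 319 7 | 244 305 319 7 | 246 306 319 9 | 248 307 317 11 | 250 309 315 7 |
```

View pics/arm_top.png

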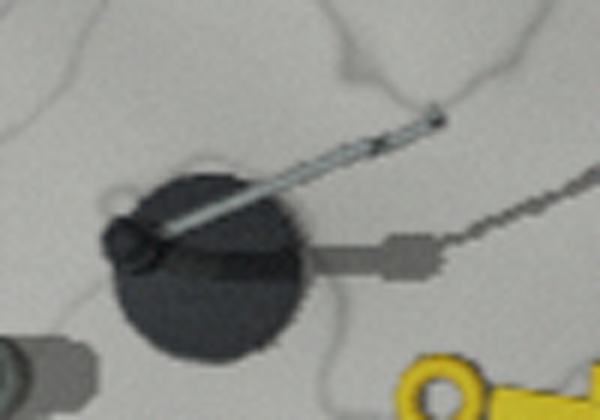

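View pics/arm_side.png

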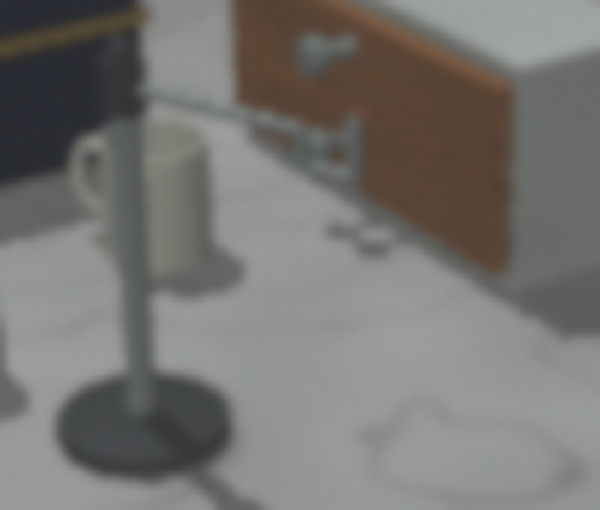

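In the crops the hook tip is at about top pixel (237.3,179.3) and side pixel (249.1,159). The hub is at top (185.5,200), and the foot centre is at (199.5,204.7).

```bash
python3 - <<'E'
from h import *
np.set_printoptions(precision=4,suppress=True)
from scipy.optimize import least_squares
# crop px -> px : (c+.5)/6-.5+off
f=lambda c,o:(np.array(c)+.5)/6-.5+o
T=lambda *c:f(c,np.array([165,160]));S=lambda *c:f(c,np.array([190,140]))
tip=at('top',T(434,115),.251);hub=at('top',T(122,242),.258);foot=at('top',T(207,268),.018);print('tip',tip,'hub',hub,'foot',foot)
drop=at('top',T(377,146),.235);print('drop',drop)
print('tip side reproj',proj('side',tip),S(355,115),'foot',proj('side',foot),S(143,418))
v=tip-foot;print('r',np.hypot(*v[:2]),'ang',np.arctan2(v[1],v[0]))
eye=at('top',(312.3,243.8),.007)
# mask fit
blade=at('top',(311.7,207),.014);print('eye',eye,'blade mid',blade)
for p in [(305.,190),(300.5,156)]:print(at('top',p,.014))
for nm,p,z in [('jar',(161,223),.085),('mug',(131,165),.09),('mill',(256,121),.2),('mill',(281,125),.2),('bot',(364,132),.22),('bowl',(399,188),.03),('yel',(238,226),.007),('yelb',(275,232),.01),('cabinet front', (135,121),0.0)]:print(nm,at('top',p,z))
E
```

```text
tip [0.5712 0.0142 0.251 ] hub [0.5109 0.1644 0.258 ] foot [0.5098 0.1611 0.018 ]
drop [0.558  0.0433 0.235 ]
tip side reproj [[247.9149 159.3626]] [248.75 158.75] foot [[212.9112 207.8119]] [213.4167 209.25  ]
r 0.15920145327544796 ang -1.1749387421077924
eye [ 0.3688 -0.2293  0.007 ] blade mid [ 0.4959 -0.229   0.014 ]
[ 0.5552 -0.2069  0.014 ]
[ 0.6745 -0.1935  0.014 ]
jar [0.446  0.2766 0.085 ]
mug [0.6395 0.3765 0.09  ]
mill [ 0.7537 -0.0423  0.2   ]
mill [ 0.7401 -0.1185  0.2   ]
bot [ 0.7104 -0.3654  0.22  ]
bowl [ 0.5568 -0.5267  0.03  ]
yel [0.433  0.0273 0.007 ]
yelb [ 0.4109 -0.1009  0.01  ]
cabinet front [0.811  0.3931 0.    ]
```

```bash
cat >> h.py <<'E'
from scipy.spatial.transform import Rotation as Ro
np.set_printoptions(precision=4,suppress=True)
def pose():
    s=bot.state();q=s["tcp_rot"];return np.array(s["eef_pos"]),Ro.from_quat([q[1],q[2],q[3],q[0]])
def down(a): # tool down, tool y at world angle a (deg)
    a=np.radians(a);y=np.array([np.cos(a),np.sin(a),0]);z=np.array([0,0,-1.]);return Ro.from_matrix(np.c_[np.cross(y,z),y,z])
def plan(wps,start=None):
    p,R=start or pose()
    print('from',p,R.as_matrix()[:,1],R.as_matrix()[:,2])
    for P,Q in wps:
        P=np.array(P,float);t=R.inv().apply(P-p)/.12;a=(R.inv()*Q).as_rotvec()/np.pi
        t=np.round(t,3);a=np.round(a,3)
        n=int(np.ceil(max(np.linalg.norm(t)*.12/.05,np.linalg.norm(a)*180/8.59)))
        print('t',t,'a',a,'rows>=',n)
        p=p+R.apply(t*.12);R=R*Ro.from_rotvec(a*np.pi)
E
python3 - <<'E'
from h import *
D=down(90)
plan([((.26,.39,.27),down(69.4)),((.33,.28,.27),down(75)),((.365,.17,.27),D),((.385,.06,.25),D),((.405,-.05,.22),D),((.415,-.15,.18),D),((.424,-.229,.09),D),((.424,-.229,.03),D)])
E
```

```text
from [0.1847 0.4911 0.2261] [ 0.3521  0.936  -0.0013] [-0.0007 -0.0012 -1.    ]
t [-0.884 -0.568 -0.365] a [-0. -0. -0.] rows>= 3
t [-0.869 -0.653  0.001] a [-0.    -0.    -0.031] rows>= 3
t [-0.519 -0.809  0.   ] a [-0.    -0.    -0.084] rows>= 3
t [-0.166 -0.917  0.168] a [-0. -0.  0.] rows>= 3
t [-0.165 -0.917  0.251] a [-0. -0.  0.] rows>= 3
t [-0.082 -0.833  0.334] a [-0. -0.  0.] rows>= 3
t [-0.075 -0.657  0.751] a [-0. -0.  0.] rows>= 3
t [-0.   0.   0.5] a [-0. -0.  0.] rows>= 2
```

Request:
carry_out([
  {"tx": -0.88, "ty": -0.57, "tz": -0.365},
  {"tx": -0.88, "ty": -0.57, "tz": -0.365},
  {"tx": -0.88, "ty": -0.57, "tz": -0.365},
  {"tx": -0.88, "ty": -0.57, "tz": -0.365},
], grip=0)

```text
$.commands[0]: bad value
```

Request:
carry_out([
  {"tx": -0.87, "ty": -0.65, "az": -0.031},
  {"tx": -0.87, "ty": -0.65, "az": -0.031},
  {"tx": -0.87, "ty": -0.65, "az": -0.031},
  {"tx": -0.87, "ty": -0.65, "az": -0.031},
])

```text
$.commands[0]: bad value
```

Request:
carry_out([
  {"tx": -0.52, "ty": -0.81, "az": -0.084},
  {"tx": -0.52, "ty": -0.81, "az": -0.084},
  {"tx": -0.52, "ty": -0.81, "az": -0.084},
  {"tx": -0.52, "ty": -0.81, "az": -0.084},
])

```text
$.commands[0]: bad value
```

Request:
carry_out([
  {"tx": -0.17, "ty": -0.92, "tz": 0.17},
  {"tx": -0.17, "ty": -0.92, "tz": 0.17},
  {"tx": -0.17, "ty": -0.92, "tz": 0.17},
  {"tx": -0.17, "ty": -0.92, "tz": 0.17},
])

```text
$.commands[0]: bad value
```

Request:
carry_out([
  {"tx": -0.17, "ty": -0.92, "tz": 0.25},
  {"tx": -0.17, "ty": -0.92, "tz": 0.25},
  {"tx": -0.17, "ty": -0.92, "tz": 0.25},
  {"tx": -0.17, "ty": -0.92, "tz": 0.25},
])

```text
$.commands[0]: bad value
```

Request:
carry_out([
  {"tx": -0.08, "ty": -0.83, "tz": 0.33},
  {"tx": -0.08, "ty": -0.83, "tz": 0.33},
  {"tx": -0.08, "ty": -0.83, "tz": 0.33},
  {"tx": -0.08, "ty": -0.83, "tz": 0.33},
])

```text
$.commands[0]: bad value
```

Request:
carry_out([
  {"tx": -0.88, "ty": -0.57, "tz": -0.365, "ax": 0, "ay": 0, "az": 0},
  {"tx": -0.88, "ty": -0.57, "tz": -0.365, "ax": 0, "ay": 0, "az": 0},
  {"tx": -0.88, "ty": -0.57, "tz": -0.365, "ax": 0, "ay": 0, "az": 0},
  {"tx": -0.88, "ty": -0.57, "tz": -0.365, "ax": 0, "ay": 0, "az": 0},
], grip=0)

```text
time: 0.5
eef_pos: [0.2618, 0.3882, 0.2719]
tcp_rot: [0.001, 0.181, 0.984, 0.001]
ft_force: [0.5, -0.5, 0.3]
grip_width: 0.0918
grasp_force: 0.0
```

Request:
carry_out([
  {"tx": -0.87, "ty": -0.65, "tz": 0, "ax": 0, "ay": 0, "az": -0.031},
  {"tx": -0.87, "ty": -0.65, "tz": 0, "ax": 0, "ay": 0, "az": -0.031},
  {"tx": -0.87, "ty": -0.65, "tz": 0, "ax": 0, "ay": 0, "az": -0.031},
  {"tx": -0.87, "ty": -0.65, "tz": 0, "ax": 0, "ay": 0, "az": -0.031},
])

```text
time: 0.9
eef_pos: [0.331, 0.2784, 0.27]
tcp_rot: [-0.0, 0.133, 0.991, -0.001]
ft_force: [-0.6, 0.7, 0.4]
grip_width: 0.0916
grasp_force: 0.0
```

Request:
carry_out([
  {"tx": -0.52, "ty": -0.81, "tz": 0, "ax": 0, "ay": 0, "az": -0.084},
  {"tx": -0.52, "ty": -0.81, "tz": 0, "ax": 0, "ay": 0, "az": -0.084},
  {"tx": -0.52, "ty": -0.81, "tz": 0, "ax": 0, "ay": 0, "az": -0.084},
  {"tx": -0.52, "ty": -0.81, "tz": 0, "ax": 0, "ay": 0, "az": -0.084},
])

```text
time: 1.3
eef_pos: [0.3653, 0.1687, 0.2701]
tcp_rot: [-0.0, 0.001, 1.0, -0.0]
ft_force: [-0.0, -0.3, 0.6]
grip_width: 0.0918
grasp_force: 0.0
```

Request:
carry_out([
  {"tx": -0.17, "ty": -0.92, "tz": 0.17, "ax": 0, "ay": 0, "az": 0},
  {"tx": -0.17, "ty": -0.92, "tz": 0.17, "ax": 0, "ay": 0, "az": 0},
  {"tx": -0.17, "ty": -0.92, "tz": 0.17, "ax": 0, "ay": 0, "az": 0},
  {"tx": -0.17, "ty": -0.92, "tz": 0.17, "ax": 0, "ay": 0, "az": 0},
])

```text
time: 1.7
eef_pos: [0.3855, 0.0598, 0.2494]
tcp_rot: [-0.001, 0.001, 1.0, 0.0]
ft_force: [-0.2, -0.1, 1.0]
grip_width: 0.0916
grasp_force: 0.0
```

Request:
carry_out([
  {"tx": -0.17, "ty": -0.92, "tz": 0.25, "ax": 0, "ay": 0, "az": 0},
  {"tx": -0.17, "ty": -0.92, "tz": 0.25, "ax": 0, "ay": 0, "az": 0},
  {"tx": -0.17, "ty": -0.92, "tz": 0.25, "ax": 0, "ay": 0, "az": 0},
  {"tx": -0.17, "ty": -0.92, "tz": 0.25, "ax": 0, "ay": 0, "az": 0},
])

```text
time: 2.1
eef_pos: [0.4064, -0.0501, 0.2194]
tcp_rot: [-0.001, 0.0, 1.0, 0.001]
ft_force: [0.8, 0.9, -0.5]
grip_width: 0.0918
grasp_force: 0.0
```

Request:
carry_out([
  {"tx": -0.08, "ty": -0.83, "tz": 0.33, "ax": 0, "ay": 0, "az": 0},
  {"tx": -0.08, "ty": -0.83, "tz": 0.33, "ax": 0, "ay": 0, "az": 0},
  {"tx": -0.08, "ty": -0.83, "tz": 0.33, "ax": 0, "ay": 0, "az": 0},
  {"tx": -0.08, "ty": -0.83, "tz": 0.33, "ax": 0, "ay": 0, "az": 0},
])

```text
time: 2.5
eef_pos: [0.4161, -0.1488, 0.1801]
tcp_rot: [-0.001, -0.0, 1.0, 0.001]
ft_force: [-0.1, -0.0, 0.0]
grip_width: 0.0922
grasp_force: 0.0
```

Request:
carry_out([
  {"tx": -0.075, "ty": -0.66, "tz": 0.75, "ax": 0, "ay": 0, "az": 0},
  {"tx": -0.075, "ty": -0.66, "tz": 0.75, "ax": 0, "ay": 0, "az": 0},
  {"tx": -0.075, "ty": -0.66, "tz": 0.75, "ax": 0, "ay": 0, "az": 0},
  {"tx": -0.075, "ty": -0.66, "tz": 0.75, "ax": 0, "ay": 0, "az": 0},
  {"tx": -0.075, "ty": -0.66, "tz": 0.75, "ax": 0, "ay": 0, "az": 0},
])

```text
time: 3.0
eef_pos: [0.4256, -0.2272, 0.0914]
tcp_rot: [0.0, -0.001, 1.0, 0.0]
ft_force: [0.3, 0.1, -0.5]
grip_width: 0.0917
grasp_force: 0.0
```

```bash
python3 - <<'E'
from h import *
D=down(90)
plan([((.425,-.229,.03),D),((.425,-.229,.003),D)]);print(bot.state()['joints'])
E
```

```text
from [ 0.4256 -0.2272  0.0914] [-0.0027  1.      0.0006] [ 0.0004  0.0006 -1.    ]
t [ 0.005 -0.015  0.511] a [0.    0.    0.001] rows>= 2
t [ 0.    -0.001  0.225] a [ 0.  0. -0.] rows>= 1
[-0.6498  0.4271  1.8212  0.0009  0.8934 -2.2239]
```

Request:
carry_out([
  {"tx": 0, "ty": -0.015, "tz": 0.5, "ax": 0, "ay": 0, "az": 0},
  {"tx": 0, "ty": -0.015, "tz": 0.5, "ax": 0, "ay": 0, "az": 0},
  {"tx": 0, "ty": -0.015, "tz": 0.65, "ax": 0, "ay": 0, "az": 0},
  {"tx": 0, "ty": -0.015, "tz": 0.735, "ax": 0, "ay": 0, "az": 0},
  {"tx": 0, "ty": -0.015, "tz": 0.735, "ax": 0, "ay": 0, "az": 0},
])

```text
time: 3.5
eef_pos: [0.4249, -0.23, 0.0025]
tcp_rot: [-0.0, -0.001, 1.0, 0.0]
ft_force: [0.6, 0.1, -0.1]
grip_width: 0.0918
grasp_force: 0.0
```

Request:
carry_out([
  {"tx": 0, "ty": 0, "tz": 0, "ax": 0, "ay": 0, "az": 0},
  {"tx": 0, "ty": 0, "tz": 0, "ax": 0, "ay": 0, "az": 0},
  {"tx": 0, "ty": 0, "tz": 0, "ax": 0, "ay": 0, "az": 0},
  {"tx": 0, "ty": 0, "tz": 0, "ax": 0, "ay": 0, "az": 0},
  {"tx": 0, "ty": 0, "tz": 0, "ax": 0, "ay": 0, "az": 0},
  {"tx": 0, "ty": 0, "tz": 0, "ax": 0, "ay": 0, "az": 0},
  {"tx": 0, "ty": 0, "tz": 0, "ax": 0, "ay": 0, "az": 0},
  {"tx": 0, "ty": 0, "tz": 0, "ax": 0, "ay": 0, "az": 0},
  {"tx": 0, "ty": 0, "tz": 0, "ax": 0, "ay": 0, "az": 0},
  {"tx": 0, "ty": 0, "tz": 0, "ax": 0, "ay": 0, "az": 0},
], grip=1, grip_force=30)

```text
time: 4.5
eef_pos: [0.4248, -0.2309, 0.0023]
tcp_rot: [-0.0, -0.001, 1.0, 0.0]
ft_force: [0.0, 0.3, -0.6]
grip_width: 0.0255
grasp_force: 30.0
```

```bash
python3 - <<'E'
from h import *
plan([((.425,-.2309,.12),down(90)),((.46,-.19,.22),down(78)),((.51,-.14,.285),down(53)),((.56,-.08,.285),down(28)),((.593,-.0367,.285),down(22.7))])
E
```

```text
from [ 0.4248 -0.2309  0.0023] [-0.0015  1.      0.0002] [-0.0001  0.0002 -1.    ]
t [-0.001 -0.    -0.981] a [ 0. -0.  0.] rows>= 3
t [-0.292  0.34  -0.833] a [ 0.    -0.     0.067] rows>= 3
t [-0.321  0.495 -0.542] a [ 0.    -0.     0.139] rows>= 3
t [-0.032  0.65  -0.   ] a [ 0.    -0.     0.139] rows>= 3
t [ 0.189  0.412 -0.   ] a [-0.    -0.     0.029] rows>= 2
```

Request:
carry_out([
  {"tx": 0, "ty": 0, "tz": -0.4, "ax": 0, "ay": 0, "az": 0},
  {"tx": 0, "ty": 0, "tz": -0.7, "ax": 0, "ay": 0, "az": 0},
  {"tx": 0, "ty": 0, "tz": -0.98, "ax": 0, "ay": 0, "az": 0},
  {"tx": 0, "ty": 0, "tz": -0.98, "ax": 0, "ay": 0, "az": 0},
])

```text
time: 4.9
eef_pos: [0.427, -0.2325, 0.1239]
tcp_rot: [0.003, -0.001, 1.0, -0.003]
ft_force: [0.4, -0.6, -2.0]
grip_width: 0.0257
grasp_force: 30.0
```

Request:
carry_out([
  {"tx": -0.29, "ty": 0.34, "tz": -0.83, "ax": 0, "ay": 0, "az": 0.067},
  {"tx": -0.29, "ty": 0.34, "tz": -0.83, "ax": 0, "ay": 0, "az": 0.067},
  {"tx": -0.29, "ty": 0.34, "tz": -0.83, "ax": 0, "ay": 0, "az": 0.067},
  {"tx": -0.29, "ty": 0.34, "tz": -0.83, "ax": 0, "ay": 0, "az": 0.067},
])

```text
time: 5.3
eef_pos: [0.4607, -0.1897, 0.2206]
tcp_rot: [0.001, 0.103, 0.995, -0.001]
ft_force: [-0.0, -0.0, -1.6]
grip_width: 0.0253
grasp_force: 30.0
```

Request:
carry_out([
  {"tx": -0.32, "ty": 0.5, "tz": -0.54, "ax": 0, "ay": 0, "az": 0.139},
  {"tx": -0.32, "ty": 0.5, "tz": -0.54, "ax": 0, "ay": 0, "az": 0.139},
  {"tx": -0.32, "ty": 0.5, "tz": -0.54, "ax": 0, "ay": 0, "az": 0.139},
  {"tx": -0.32, "ty": 0.5, "tz": -0.54, "ax": 0, "ay": 0, "az": 0.139},
  {"tx": -0.32, "ty": 0.5, "tz": -0.54, "ax": 0, "ay": 0, "az": 0.139},
])

```text
time: 5.8
eef_pos: [0.5085, -0.1396, 0.2819]
tcp_rot: [-0.002, 0.316, 0.949, 0.0]
ft_force: [-0.1, -0.5, -0.8]
grip_width: 0.0258
grasp_force: 30.0
```

Request:
carry_out([
  {"tx": -0.03, "ty": 0.65, "tz": 0, "ax": 0, "ay": 0, "az": 0.139},
  {"tx": -0.03, "ty": 0.65, "tz": 0, "ax": 0, "ay": 0, "az": 0.139},
  {"tx": -0.03, "ty": 0.65, "tz": 0, "ax": 0, "ay": 0, "az": 0.139},
  {"tx": -0.03, "ty": 0.65, "tz": 0, "ax": 0, "ay": 0, "az": 0.139},
  {"tx": -0.03, "ty": 0.65, "tz": 0, "ax": 0, "ay": 0, "az": 0.139},
])

```text
time: 6.3
eef_pos: [0.5586, -0.08, 0.2831]
tcp_rot: [-0.001, 0.513, 0.858, -0.0]
ft_force: [-0.1, 0.6, -1.3]
grip_width: 0.0258
grasp_force: 30.0
```

Request:
carry_out([
  {"tx": 0.19, "ty": 0.41, "tz": 0, "ax": 0, "ay": 0, "az": 0.029},
  {"tx": 0.19, "ty": 0.41, "tz": 0, "ax": 0, "ay": 0, "az": 0.029},
  {"tx": 0.19, "ty": 0.41, "tz": 0, "ax": 0, "ay": 0, "az": 0.029},
  {"tx": 0.19, "ty": 0.41, "tz": 0, "ax": 0, "ay": 0, "az": 0.029},
])

```text
time: 6.7
eef_pos: [0.5916, -0.037, 0.284]
tcp_rot: [-0.0, 0.553, 0.833, -0.0]
ft_force: [-0.1, -0.4, -0.8]
grip_width: 0.0259
grasp_force: 30.0
```

```bash
python3 - <<'E'
from h import *
p,R=pose();e=p+R.apply([.0555,0,-.0047]);print(p,R.as_matrix(),'eye',e)
print(proj('top',e),proj('side',e),bot.state()['joints'],bot.state()['grip_width'])
a=cams.read_camera('top')[150:220,190:290];b=cams.read_camera('side')[110:180,200:300]
f=lambda i:cv2.resize(cv2.cvtColor(i,cv2.COLOR_RGB2BGR),None,fx=4,fy=4,interpolation=2)
f=lambda i:cv2.resize(cv2.cvtColor(i,cv2.COLOR_RGB2BGR),(400*2,280),interpolation=2) if 0 else cv2.resize(cv2.cvtColor(i,cv2.COLOR_RGB2BGR),None,fx=4,fy=4,interpolation=2)
cv2.imwrite('pics/pre.png',np.hstack([f(a),f(b)]))
E
```

```text
[ 0.5916 -0.037   0.284 ] [[-0.3887  0.9214 -0.0008]
 [ 0.9214  0.3887 -0.0003]
 [ 0.0001 -0.0009 -1.    ]] eye [0.57   0.0142 0.2887]
[[236.0709 177.6898]] [[247.5436 148.5031]] [-0.1914  0.4364  1.222  -0.0004  1.484  -0.5906] 0.025876092325147204
```

View pics/pre.png

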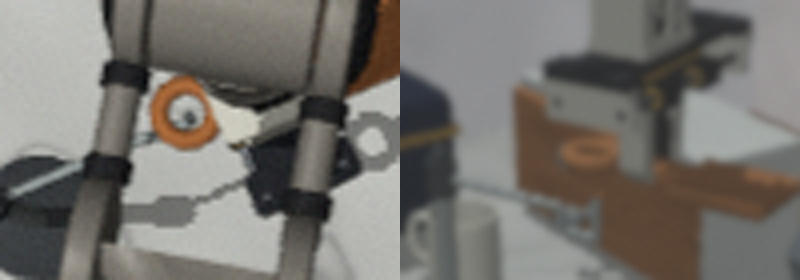

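Ring centre is at top (236.0,178.2), and the tip shows through it at (237.2,179.2). In the side view the ring is at (247.5,148.2), matching the prediction. The eye is about 2.5 mm short in x, so I'll correct that, then lower and tilt.

```bash
cat >> h.py <<'E'
H=np.array([.5105,.1620]);U=np.array([.386,-.9225])
U=U/np.linalg.norm(U)
def hang(r,z,th):
    e=np.r_[H+U*r,z]; R=down(22.7)*Ro.from_euler('y',th,degrees=True)
    return e-R.apply([.0555,0,-.0047]),R
E
python3 - <<'E'
from h import *
print(H+U*.16)
plan([((.594,-.0375,.258),down(22.7)),((.594,-.0375,.228),down(22.7)),hang(.160,.222,25),hang(.159,.217,40),hang(.157,.214,50)])
E
```

```text
[0.5723 0.0144]
from [ 0.5916 -0.0371  0.2844] [ 0.922   0.3872 -0.0003] [-0.0003 -0.0002 -1.    ]
t [-0.011  0.017  0.22 ] a [-0.  0.  0.] rows>= 1
t [0.   0.   0.25] a [-0.  0.  0.] rows>= 1
t [0.067 0.    0.281] a [-0.     0.139  0.   ] rows>= 3
t [0.016 0.    0.159] a [-0.     0.083  0.   ] rows>= 2
t [0.01  0.001 0.11 ] a [-0.     0.056  0.   ] rows>= 2
```

Request:
carry_out([
  {"tx": -0.01, "ty": 0.017, "tz": 0.1, "ax": 0, "ay": 0, "az": 0},
  {"tx": -0.01, "ty": 0.017, "tz": 0.22, "ax": 0, "ay": 0, "az": 0},
  {"tx": -0.01, "ty": 0.017, "tz": 0.35, "ax": 0, "ay": 0, "az": 0},
  {"tx": -0.01, "ty": 0.017, "tz": 0.47, "ax": 0, "ay": 0, "az": 0},
  {"tx": -0.01, "ty": 0.017, "tz": 0.47, "ax": 0, "ay": 0, "az": 0},
])

```text
time: 7.3
eef_pos: [0.5931, -0.0366, 0.2251]
tcp_rot: [-0.002, 0.554, 0.833, -0.001]
ft_force: [-0.8, -0.0, -0.8]
grip_width: 0.0257
grasp_force: 30.0
```

```bash
python3 - <<'E'
from h import *
p,R=pose();e=p+R.apply([.0555,0,-.0047]);print('eye',e)
print(proj('top',e),proj('side',e))
a=cams.read_camera('top')[150:220,190:290];b=cams.read_camera('side')[110:180,200:300]
f=lambda i:cv2.resize(cv2.cvtColor(i,cv2.COLOR_RGB2BGR),None,fx=4,fy=4,interpolation=2)
cv2.imwrite('pics/low.png',np.hstack([f(a),f(b)]))
plan([hang(.160,.222,25),hang(.159,.217,40),hang(.157,.214,50)])
E
```

```text
eye [0.5716 0.0146 0.2299]
[[237.2569 179.381 ]] [[248.0121 165.2656]]
from [ 0.5944 -0.0367  0.2277] [ 0.9222  0.3868 -0.0005] [-0.0006  0.0002 -1.    ]
t [ 0.061 -0.005  0.279] a [-0.     0.139  0.   ] rows>= 3
t [ 0.016 -0.     0.159] a [-0.     0.083  0.   ] rows>= 2
t [ 0.01 -0.    0.11] a [-0.     0.056  0.   ] rows>= 2
```

View pics/low.png

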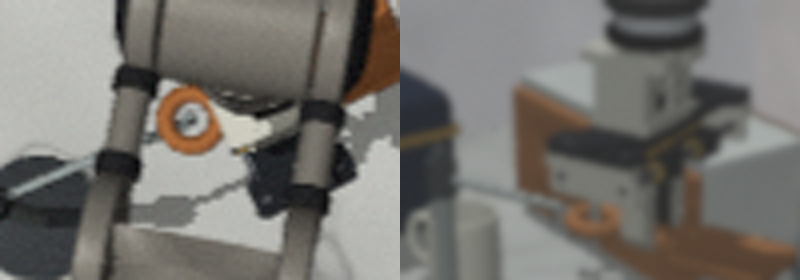

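The ring, at top (237,179.5), is centred on the tip. In the side view the prong comes up through the ring at (247.5,164). Now I'll tilt.

Request:
carry_out([
  {"tx": 0.03, "ty": -0.003, "tz": 0.14, "ax": 0, "ay": 0.07, "az": 0},
  {"tx": 0.06, "ty": -0.005, "tz": 0.28, "ax": 0, "ay": 0.139, "az": 0},
  {"tx": 0.06, "ty": -0.005, "tz": 0.28, "ax": 0, "ay": 0.139, "az": 0},
  {"tx": 0.06, "ty": -0.005, "tz": 0.28, "ax": 0, "ay": 0.139, "az": 0},
  {"tx": 0.06, "ty": -0.005, "tz": 0.28, "ax": 0, "ay": 0.139, "az": 0},
])

```text
time: 7.9
eef_pos: [0.5917, -0.0309, 0.1944]
tcp_rot: [-0.179, 0.541, 0.813, 0.119]
ft_force: [0.6, 0.6, -0.5]
grip_width: 0.0256
grasp_force: 30.0
```

Request:
carry_out([
  {"tx": 0.008, "ty": 0, "tz": 0.08, "ax": 0, "ay": 0.041, "az": 0},
  {"tx": 0.016, "ty": 0, "tz": 0.16, "ax": 0, "ay": 0.083, "az": 0},
  {"tx": 0.016, "ty": 0, "tz": 0.16, "ax": 0, "ay": 0.083, "az": 0},
  {"tx": 0.016, "ty": 0, "tz": 0.16, "ax": 0, "ay": 0.083, "az": 0},
])

```text
time: 8.3
eef_pos: [0.5877, -0.0204, 0.1782]
tcp_rot: [-0.283, 0.52, 0.784, 0.188]
ft_force: [-0.1, 1.1, -1.3]
grip_width: 0.0259
grasp_force: 30.0
```

Request:
carry_out([
  {"tx": 0.005, "ty": 0, "tz": 0.055, "ax": 0, "ay": 0.028, "az": 0},
  {"tx": 0.01, "ty": 0, "tz": 0.11, "ax": 0, "ay": 0.056, "az": 0},
  {"tx": 0.01, "ty": 0, "tz": 0.11, "ax": 0, "ay": 0.056, "az": 0},
])

```text
time: 8.6
eef_pos: [0.5835, -0.0116, 0.168]
tcp_rot: [-0.352, 0.502, 0.755, 0.233]
ft_force: [-0.2, -1.1, -1.1]
grip_width: 0.0256
grasp_force: 30.0
```

```bash
python3 - <<'E'
from h import *
p,R=pose();e=p+R.apply([.0555,0,-.0047]);print('eye',e,p,R.as_matrix()[:,2],bot.state()['ft_force'])
a=cams.read_camera('top')[150:220,190:290];b=cams.read_camera('side')[110:210,190:290]
f=lambda i,k:cv2.resize(cv2.cvtColor(i,cv2.COLOR_RGB2BGR),None,fx=k,fy=k,interpolation=2)
A=f(a,4);B=f(b,4);A=cv2.copyMakeBorder(A,0,120,0,0,cv2.BORDER_CONSTANT)
cv2.imwrite('pics/tilt.png',np.hstack([A,B]))
E
```

```text
eye [0.5711 0.018  0.2135] [ 0.5835 -0.0116  0.168 ] [-0.2974  0.705  -0.6438] [-0.1846 -1.0659 -1.072 ]
```

View pics/tilt.png

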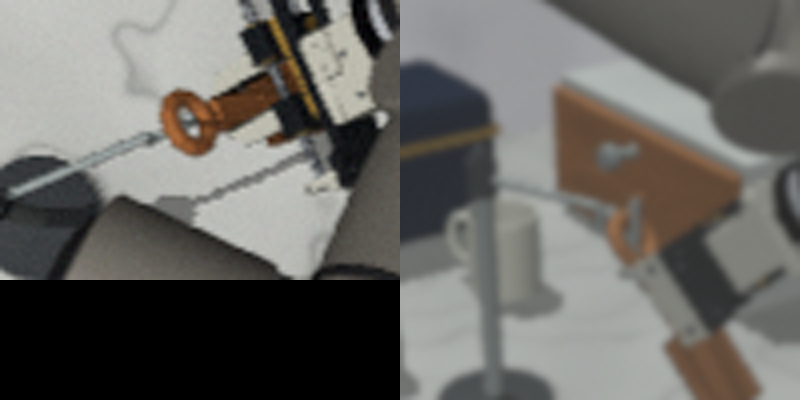

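The prong passes through the tilted ring, which sits at side (347,230), with no contact force. I'll release it now.

Request:
carry_out([
  {"tx": 0, "ty": 0, "tz": 0, "ax": 0, "ay": 0, "az": 0},
  {"tx": 0, "ty": 0, "tz": 0, "ax": 0, "ay": 0, "az": 0},
  {"tx": 0, "ty": 0, "tz": 0, "ax": 0, "ay": 0, "az": 0},
  {"tx": 0, "ty": 0, "tz": 0, "ax": 0, "ay": 0, "az": 0},
  {"tx": 0, "ty": 0, "tz": 0, "ax": 0, "ay": 0, "az": 0},
  {"tx": 0, "ty": 0, "tz": 0, "ax": 0, "ay": 0, "az": 0},
  {"tx": 0, "ty": 0, "tz": -0.3, "ax": 0, "ay": 0, "az": 0},
  {"tx": 0, "ty": 0, "tz": -0.6, "ax": 0, "ay": 0, "az": 0},
  {"tx": 0, "ty": 0, "tz": -0.95, "ax": 0, "ay": 0, "az": 0},
  {"tx": 0, "ty": 0, "tz": -0.95, "ax": 0, "ay": 0, "az": 0},
], grip=0)

```text
time: 9.7
eef_pos: [0.6191, -0.0966, 0.2443]
tcp_rot: [-0.348, 0.503, 0.756, 0.235]
ft_force: [0.9, -1.3, -0.5]
grip_width: 0.0916
grasp_force: 0.0
```

```bash
python3 - <<'E'
from h import *
a=cams.read_camera('top')[150:230,170:270];b=cams.read_camera('side')[110:240,170:300]
f=lambda i:cv2.resize(cv2.cvtColor(i,cv2.COLOR_RGB2BGR),(400,400*i.shape[0]//i.shape[1]),interpolation=2)
A=f(a);B=f(b);A=cv2.copyMakeBorder(A,0,80,0,0,cv2.BORDER_CONSTANT)
cv2.imwrite('pics/rel.png',np.hstack([A,B]))
plan([])
E
```

```text
from [ 0.6177 -0.0933  0.2411] [0.9225 0.3859 0.0003] [-0.2955  0.707  -0.6425]
```

View pics/rel.png

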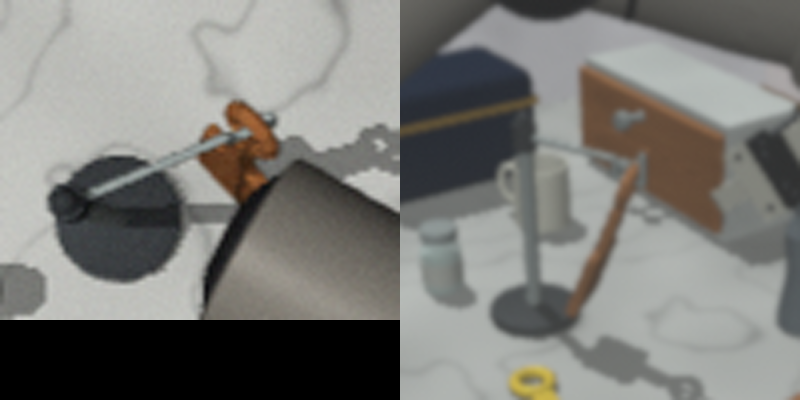

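The paddle hangs in the hook and is still swinging, with the gripper clear. Next I bring the closed fingers round to the robot side of the bar.

```bash
python3 - <<'E'
from h import *
D=down(22.7)
plan([((.615,-.10,.33),D),((.55,-.02,.335),D),((.485,.06,.335),D),((.485,.06,.22),D)])
E
```

```text
from [ 0.6177 -0.0933  0.2411] [0.9225 0.3859 0.0003] [-0.2955  0.707  -0.6425]
t [ 0.54  -0.042 -0.509] a [ 0.    -0.278  0.   ] rows>= 6
t [ 0.824 -0.242 -0.042] a [ 0.  0. -0.] rows>= 3
t [ 0.824 -0.243 -0.   ] a [ 0.  0. -0.] rows>= 3
t [ 0.    -0.     0.958] a [ 0.  0. -0.] rows>= 3
```

Request:
carry_out([
  {"tx": 0.27, "ty": -0.02, "tz": -0.5, "ax": 0, "ay": 0, "az": 0},
  {"tx": 0.54, "ty": -0.042, "tz": -0.51, "ax": 0, "ay": -0.278, "az": 0},
  {"tx": 0.54, "ty": -0.042, "tz": -0.51, "ax": 0, "ay": -0.278, "az": 0},
  {"tx": 0.54, "ty": -0.042, "tz": -0.51, "ax": 0, "ay": -0.278, "az": 0},
  {"tx": 0.54, "ty": -0.042, "tz": -0.51, "ax": 0, "ay": -0.278, "az": 0},
  {"tx": 0.54, "ty": -0.042, "tz": -0.51, "ax": 0, "ay": -0.278, "az": 0},
  {"tx": 0.54, "ty": -0.042, "tz": -0.51, "ax": 0, "ay": -0.278, "az": 0},
  {"tx": 0.54, "ty": -0.042, "tz": -0.51, "ax": 0, "ay": -0.278, "az": 0},
  {"tx": 0.54, "ty": -0.042, "tz": -0.51, "ax": 0, "ay": -0.278, "az": 0},
], grip=1, grip_force=10)

```text
time: 10.7
eef_pos: [0.6142, -0.098, 0.3299]
tcp_rot: [-0.002, 0.553, 0.833, 0.0]
ft_force: [0.6, -0.5, 0.9]
grip_width: 0.0243
grasp_force: 0.0
```

Request:
carry_out([
  {"tx": 0.82, "ty": -0.24, "tz": -0.04, "ax": 0, "ay": 0, "az": 0},
  {"tx": 0.82, "ty": -0.24, "tz": -0.04, "ax": 0, "ay": 0, "az": 0},
  {"tx": 0.82, "ty": -0.24, "tz": -0.04, "ax": 0, "ay": 0, "az": 0},
  {"tx": 0.82, "ty": -0.24, "tz": -0.04, "ax": 0, "ay": 0, "az": 0},
])

```text
time: 11.1
eef_pos: [0.5502, -0.02, 0.3349]
tcp_rot: [-0.001, 0.554, 0.833, 0.0]
ft_force: [0.9, 0.8, -0.3]
grip_width: 0.0005
grasp_force: 0.0
```

Request:
carry_out([
  {"tx": 0.82, "ty": -0.24, "tz": 0, "ax": 0, "ay": 0, "az": 0},
  {"tx": 0.82, "ty": -0.24, "tz": 0, "ax": 0, "ay": 0, "az": 0},
  {"tx": 0.82, "ty": -0.24, "tz": 0, "ax": 0, "ay": 0, "az": 0},
  {"tx": 0.82, "ty": -0.24, "tz": 0, "ax": 0, "ay": 0, "az": 0},
  {"tx": 0.82, "ty": -0.24, "tz": 0, "ax": 0, "ay": 0, "az": 0},
])

```text
time: 11.6
eef_pos: [0.487, 0.0583, 0.3349]
tcp_rot: [-0.0, 0.554, 0.832, -0.0]
ft_force: [0.1, -0.1, 0.0]
grip_width: 0.0002
grasp_force: 0.0
```

```bash
python3 - <<'E'
from h import *
print(bot.state()['grip_width'],bot.state()['joints'])
plan([((.485,.06,.22),down(22.7))])
b=cams.read_camera('side');a=cams.read_camera('top')[140:240,160:280]
f=lambda i:cv2.resize(cv2.cvtColor(i,cv2.COLOR_RGB2BGR),(400,400*i.shape[0]//i.shape[1]),interpolation=2)
A=f(a);B=f(b[110:240,170:300]);A=cv2.copyMakeBorder(A,0,400-A.shape[0],0,0,cv2.BORDER_CONSTANT)
cv2.imwrite('pics/push0.png',np.hstack([A,B]))
E
```

```text
0.00024405157026489136 [-0.0373  0.2145  1.404  -0.0001  1.5237 -0.4329]
from [0.487  0.0583 0.3349] [ 0.9227  0.3854 -0.0006] [-0.0007 -0.0001 -1.    ]
t [ 0.02  -0.009  0.957] a [-0. -0. -0.] rows>= 3
```

View pics/push0.png

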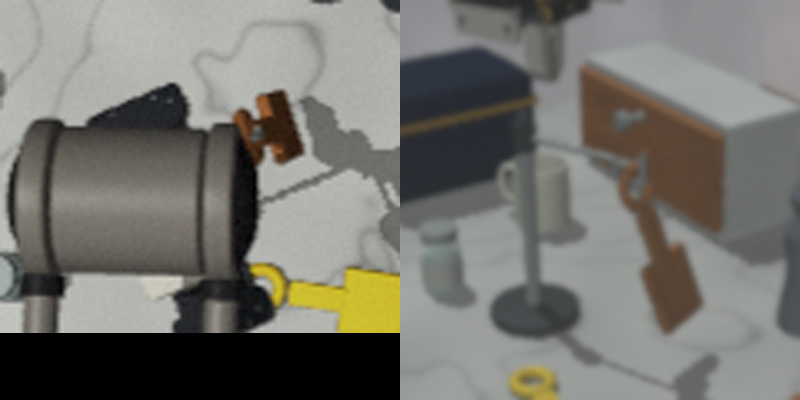

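The paddle hangs by its eye, swinging outward with its blade at side (338,288 in the crop). I'll lower the fingers beside the bar and wait for it to settle.

Request:
carry_out([
  {"tx": 0.02, "ty": 0, "tz": 0.4, "ax": 0, "ay": 0, "az": 0},
  {"tx": 0.02, "ty": 0, "tz": 0.8, "ax": 0, "ay": 0, "az": 0},
  {"tx": 0.02, "ty": 0, "tz": 0.96, "ax": 0, "ay": 0, "az": 0},
  {"tx": 0.02, "ty": 0, "tz": 0.96, "ax": 0, "ay": 0, "az": 0},
  {"tx": 0.02, "ty": 0, "tz": 0.96, "ax": 0, "ay": 0, "az": 0},
  {"tx": 0.02, "ty": 0, "tz": 0.96, "ax": 0, "ay": 0, "az": 0},
  {"tx": 0.02, "ty": 0, "tz": 0.96, "ax": 0, "ay": 0, "az": 0},
  {"tx": 0.02, "ty": 0, "tz": 0.96, "ax": 0, "ay": 0, "az": 0},
  {"tx": 0.02, "ty": 0, "tz": 0.96, "ax": 0, "ay": 0, "az": 0},
  {"tx": 0.02, "ty": 0, "tz": 0.96, "ax": 0, "ay": 0, "az": 0},
])

```text
time: 12.7
eef_pos: [0.4848, 0.0619, 0.2205]
tcp_rot: [0.0, 0.554, 0.833, 0.0]
ft_force: [0.5, 0.6, 0.6]
grip_width: 0.0005
grasp_force: 0.0
```

```bash
cat >> h.py <<'E'
def push(phi,d=.023,z=.22):
    a=np.radians(phi);return np.r_[H+.08*np.array([np.cos(a),np.sin(a)])-d*np.array([-np.sin(a),np.cos(a)]),z],down(phi+90)
def rows(targets,start=None):
    p,R=start or pose()
    for P,Q in targets: print(np.round(R.inv().apply(P-p)/.12,3),np.round((R.inv()*Q).as_rotvec()/np.pi,3))
E
python3 - <<'E'
from h import *
for i in range(60):im=cams.read_camera('side')   # 3 s of settling
rows([push(-67.3,.04),push(-67.3,.03)]+[push(f) for f in (-67.3,-65,-62,-59,-56,-53,-50,-47)])
for f in (-47,-23,-11):
    print();rows([push(f+3*k) for k in range(1,9)],push(f))
b=im[110:240,170:300]
cv2.imwrite('pics/settled.png',cv2.resize(cv2.cvtColor(b,cv2.COLOR_RGB2BGR),(400,400)))
E
```

```text
[0.021 0.187 0.001] [ 0. -0.  0.]
[0.02  0.27  0.001] [ 0. -0.  0.]
[0.02  0.328 0.001] [ 0. -0.  0.]
[0.013 0.355 0.001] [ 0.    -0.    -0.012]
[0.005 0.391 0.001] [ 0.    -0.    -0.029]
[-0.     0.426  0.001] [ 0.    -0.    -0.046]
[-0.004  0.462  0.001] [ 0.    -0.    -0.062]
[-0.007  0.499  0.001] [ 0.    -0.    -0.079]
[-0.007  0.535  0.001] [ 0.    -0.    -0.096]
[-0.005  0.571  0.001] [ 0.    -0.    -0.112]

[-0.009  0.035  0.   ] [ 0.     0.    -0.017]
[-0.016  0.071  0.   ] [ 0.     0.    -0.033]
[-0.022  0.107  0.   ] [ 0.    0.   -0.05]
[-0.025  0.143  0.   ] [ 0.     0.    -0.067]
[-0.027  0.179  0.   ] [ 0.     0.    -0.083]
[-0.027  0.215  0.   ] [ 0.   0.  -0.1]
[-0.024  0.252  0.   ] [ 0.     0.    -0.117]
[-0.02   0.288  0.   ] [ 0.     0.    -0.133]

[-0.009  0.035  0.   ] [ 0.     0.    -0.017]
[-0.016  0.071  0.   ] [ 0.     0.    -0.033]
[-0.022  0.107  0.   ] [ 0.    0.   -0.05]
[-0.025  0.143  0.   ] [ 0.     0.    -0.067]
[-0.027  0.179  0.   ] [ 0.     0.    -0.083]
[-0.027  0.215  0.   ] [ 0.   0.  -0.1]
[-0.024  0.252  0.   ] [ 0.     0.    -0.117]
[-0.02   0.288  0.   ] [ 0.     0.    -0.133]

[-0.009  0.035  0.   ] [ 0.     0.    -0.017]
[-0.016  0.071  0.   ] [ 0.     0.    -0.033]
[-0.022  0.107  0.   ] [ 0.    0.   -0.05]
[-0.025  0.143  0.   ] [ 0.     0.    -0.067]
[-0.027  0.179  0.   ] [ 0.     0.    -0.083]
[-0.027  0.215  0.   ] [ 0.   0.  -0.1]
[-0.024  0.252  0.   ] [ 0.     0.    -0.117]
[-0.02   0.288  0.   ] [ 0.     0.    -0.133]
```

View pics/settled.png

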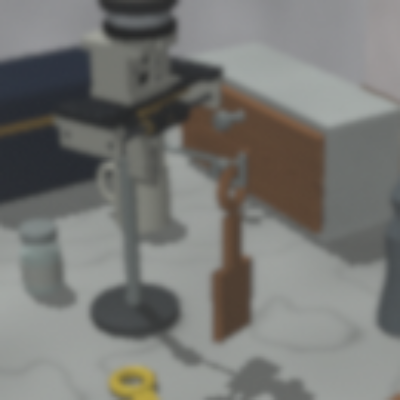

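The paddle now hangs straight down in the hook, at crop (233,260), with the arm still out. Next I push it home.

Request:
carry_out([
  {"tx": 0.021, "ty": 0.187, "tz": 0, "ax": 0, "ay": 0, "az": 0},
  {"tx": 0.02, "ty": 0.27, "tz": 0, "ax": 0, "ay": 0, "az": 0},
  {"tx": 0.02, "ty": 0.328, "tz": 0, "ax": 0, "ay": 0, "az": 0},
  {"tx": 0.013, "ty": 0.355, "tz": 0, "ax": 0, "ay": 0, "az": -0.012},
  {"tx": 0.005, "ty": 0.39, "tz": 0, "ax": 0, "ay": 0, "az": -0.029},
  {"tx": 0, "ty": 0.426, "tz": 0, "ax": 0, "ay": 0, "az": -0.046},
  {"tx": -0.004, "ty": 0.462, "tz": 0, "ax": 0, "ay": 0, "az": -0.062},
  {"tx": -0.007, "ty": 0.5, "tz": 0, "ax": 0, "ay": 0, "az": -0.079},
  {"tx": -0.007, "ty": 0.535, "tz": 0, "ax": 0, "ay": 0, "az": -0.096},
  {"tx": -0.005, "ty": 0.571, "tz": 0, "ax": 0, "ay": 0, "az": -0.112},
])

```text
time: 16.7
eef_pos: [0.5481, 0.0875, 0.22]
tcp_rot: [-0.0, 0.398, 0.917, -0.0]
ft_force: [-0.1, -0.8, 1.4]
grip_width: 0.0005
grasp_force: 0.3
```

Request:
carry_out([
  {"tx": -0.009, "ty": 0.035, "tz": 0, "ax": 0, "ay": 0, "az": -0.017},
  {"tx": -0.016, "ty": 0.071, "tz": 0, "ax": 0, "ay": 0, "az": -0.033},
  {"tx": -0.022, "ty": 0.107, "tz": 0, "ax": 0, "ay": 0, "az": -0.05},
  {"tx": -0.025, "ty": 0.143, "tz": 0, "ax": 0, "ay": 0, "az": -0.067},
  {"tx": -0.027, "ty": 0.179, "tz": 0, "ax": 0, "ay": 0, "az": -0.083},
  {"tx": -0.027, "ty": 0.215, "tz": 0, "ax": 0, "ay": 0, "az": -0.1},
  {"tx": -0.024, "ty": 0.252, "tz": 0, "ax": 0, "ay": 0, "az": -0.117},
  {"tx": -0.02, "ty": 0.288, "tz": 0, "ax": 0, "ay": 0, "az": -0.133},
])

```text
time: 17.5
eef_pos: [0.5751, 0.1093, 0.22]
tcp_rot: [-0.0, 0.199, 0.98, -0.0]
ft_force: [-0.1, -1.2, -0.1]
grip_width: 0.0006
grasp_force: 0.4
```

```bash
cat > look.py <<'E'
from h import *
im=cams.read_camera('side');print(bot.state()['time'],bot.state()['ft_force'],bot.state()['wrist_torque'])
hsv=cv2.cvtColor(im,cv2.COLOR_RGB2HSV);m=cv2.inRange(hsv,(3,90,40),(18,255,255))
n,l,st,c=cv2.connectedComponentsWithStats(m)
for i in range(1,n):
    if st[i,4]>40:print(st[i],c[i])
def pred(phi):
    a=np.radians(phi);e=np.r_[H+.142*np.array([np.cos(a),np.sin(a)]),.206];return proj('side',np.array([e,e-[0,0,.083],e-[0,0,.168]])).round(1).tolist()
for f in (-67,-25,-10,-5,0,5,10):print(f,pred(f))
E
python3 look.py; python3 - <<'E'
from h import *
plan([])
rows([push(f) for f in (-22,-20,-18,-16,-14,-12,-10)])
E
```

```text
17.55 [ 0.3442  1.05   -0.1095] [-0.0281 -0.0262  0.0174]
[   0  111   43   43 1331] [ 23.5424 129.7919]
[234 143  41  58 899] [258.2859 166.8899]
[  303   147   209   146 10343] [415.7352 227.0439]
[281 232  44  29 465] [304.1935 244.9269]
[352 264  18   9  84] [360.1905 269.0833]
[ 346  298  133   86 3188] [411.6945 351.5546]
[502 372  10  12  63] [508.127  379.3333]
-67 [[243.8, 170.6], [244.1, 192.6], [244.4, 213.8]]
-25 [[250.1, 158.9], [250.2, 179.7], [250.3, 199.9]]
-10 [[247.2, 155.1], [247.4, 175.6], [247.5, 195.4]]
-5 [[245.7, 154.0], [245.9, 174.3], [246.1, 194.0]]
0 [[244.0, 152.9], [244.3, 173.2], [244.5, 192.8]]
5 [[242.1, 151.9], [242.4, 172.1], [242.7, 191.6]]
10 [[239.9, 151.0], [240.3, 171.1], [240.6, 190.5]]
from [0.5754 0.1098 0.2199] [ 0.3886  0.9214 -0.0002] [-0.0003 -0.     -1.    ]
[-0.002  0.009 -0.   ] [-0.    -0.    -0.005]
[-0.008  0.033 -0.   ] [-0.    -0.    -0.016]
[-0.013  0.056 -0.   ] [-0.    -0.    -0.027]
[-0.017  0.08  -0.   ] [-0.    -0.    -0.038]
[-0.021  0.104 -0.   ] [-0.    -0.    -0.049]
[-0.023  0.128 -0.   ] [-0.   -0.   -0.06]
[-0.025  0.152 -0.   ] [-0.    -0.    -0.071]
```

Request:
carry_out([
  {"tx": -0.008, "ty": 0.033, "tz": 0, "ax": 0, "ay": 0, "az": -0.016},
  {"tx": -0.013, "ty": 0.056, "tz": 0, "ax": 0, "ay": 0, "az": -0.027},
  {"tx": -0.017, "ty": 0.08, "tz": 0, "ax": 0, "ay": 0, "az": -0.038},
  {"tx": -0.021, "ty": 0.104, "tz": 0, "ax": 0, "ay": 0, "az": -0.049},
  {"tx": -0.023, "ty": 0.128, "tz": 0, "ax": 0, "ay": 0, "az": -0.06},
  {"tx": -0.025, "ty": 0.152, "tz": 0, "ax": 0, "ay": 0, "az": -0.071},
  {"tx": -0.025, "ty": 0.152, "tz": 0, "ax": 0, "ay": 0, "az": -0.071},
])

```text
time: 18.25
eef_pos: [0.5849, 0.1252, 0.22]
tcp_rot: [-0.0, 0.09, 0.996, -0.0]
ft_force: [0.3, 0.3, -1.2]
grip_width: 0.0006
grasp_force: 0.0
```

```bash
python3 look.py | head -8; python3 - <<'E'
from h import *
plan([])
rows([push(f) for f in (-10,-9,-8,-7,-6,-5,-4,-3,-2,0,2)])
E
```

```text
18.3 [0.1317 0.2931 0.0805] [ 0.0169 -0.0079 -0.0143]
[   0  111   43   43 1318] [ 23.4256 129.7124]
[ 231  145   44   51 1079] [255.9972 167.5014]
[  303   147   209   146 10345] [415.7329 227.0407]
[281 232  44  29 468] [304.1667 244.9893]
[352 264  18   9  84] [360.1905 269.0833]
[ 346  298  133   86 3209] [411.3671 351.9   ]
[503 372   9  12  62] [508.2258 379.2742]
from [0.5848 0.1251 0.22  ] [ 0.1809  0.9835 -0.0001] [-0.0005  0.     -1.    ]
[-0.003  0.003 -0.   ] [-0.    -0.    -0.002]
[-0.006  0.015 -0.   ] [-0.    -0.    -0.008]
[-0.009  0.027 -0.   ] [-0.    -0.    -0.013]
[-0.012  0.039 -0.   ] [-0.    -0.    -0.019]
[-0.015  0.05  -0.   ] [-0.    -0.    -0.025]
[-0.017  0.062 -0.   ] [-0.   -0.   -0.03]
[-0.019  0.074 -0.   ] [-0.    -0.    -0.036]
[-0.021  0.086 -0.   ] [-0.    -0.    -0.041]
[-0.023  0.098 -0.   ] [-0.    -0.    -0.047]
[-0.025  0.122 -0.   ] [-0.    -0.    -0.058]
[-0.027  0.146 -0.   ] [-0.    -0.    -0.069]
```

Request:
carry_out([
  {"tx": -0.006, "ty": 0.015, "tz": 0, "ax": 0, "ay": 0, "az": -0.008},
  {"tx": -0.009, "ty": 0.027, "tz": 0, "ax": 0, "ay": 0, "az": -0.013},
  {"tx": -0.012, "ty": 0.039, "tz": 0, "ax": 0, "ay": 0, "az": -0.019},
  {"tx": -0.012, "ty": 0.039, "tz": 0, "ax": 0, "ay": 0, "az": -0.019},
])

```text
time: 18.7
eef_pos: [0.5869, 0.1284, 0.2201]
tcp_rot: [-0.001, 0.06, 0.998, -0.001]
ft_force: [-3.5, -5.5, 0.4]
grip_width: 0.0002
grasp_force: 2.7
```

Request:
carry_out([
  {"tx": -0.003, "ty": 0.012, "tz": 0, "ax": 0, "ay": 0, "az": -0.006},
  {"tx": -0.006, "ty": 0.024, "tz": 0, "ax": 0, "ay": 0, "az": -0.011},
  {"tx": -0.006, "ty": 0.024, "tz": 0, "ax": 0, "ay": 0, "az": -0.011},
])

```text
time: 19.0
eef_pos: [0.5874, 0.1284, 0.2201]
tcp_rot: [-0.001, 0.043, 0.999, -0.003]
ft_force: [-5.5, -14.6, 2.9]
grip_width: 0.0004
grasp_force: 7.8
```

Force rose from 6 N to 15 N without any further motion, so the arm is at its stop. I'll back off.

Request:
carry_out([
  {"tx": 0, "ty": -0.05, "tz": 0, "ax": 0, "ay": 0, "az": 0},
  {"tx": 0, "ty": -0.15, "tz": 0, "ax": 0, "ay": 0, "az": 0},
  {"tx": 0, "ty": -0.3, "tz": 0, "ax": 0, "ay": 0, "az": 0},
  {"tx": 0, "ty": -0.4, "tz": -0.3, "ax": 0, "ay": 0, "az": 0},
  {"tx": 0, "ty": -0.4, "tz": -0.7, "ax": 0, "ay": 0, "az": 0},
  {"tx": 0, "ty": -0.4, "tz": -0.95, "ax": 0, "ay": 0, "az": 0},
])

```text
time: 19.6
eef_pos: [0.5848, 0.0838, 0.3378]
tcp_rot: [0.002, 0.043, 0.999, 0.0]
ft_force: [0.7, 0.9, 0.1]
grip_width: 0.0004
grasp_force: 0.0
```

Request:
carry_out([
  {"tx": 0.9, "ty": -0.8, "tz": 0, "ax": 0, "ay": 0, "az": 0},
  {"tx": 0.9, "ty": -0.8, "tz": 0, "ax": 0, "ay": 0, "az": 0},
  {"tx": 0.9, "ty": -0.8, "tz": 0, "ax": 0, "ay": 0, "az": 0},
  {"tx": 0.9, "ty": -0.8, "tz": 0, "ax": 0, "ay": 0, "az": 0},
])

```text
time: 20.0
eef_pos: [0.4649, -0.0039, 0.3349]
tcp_rot: [-0.0, 0.044, 0.999, -0.0]
ft_force: [-0.2, 1.1, 0.4]
grip_width: 0.0006
grasp_force: 0.0
```

Request:
carry_out([
  {"tx": 0.2, "ty": -0.95, "tz": 0, "ax": 0, "ay": 0, "az": 0},
  {"tx": 0.2, "ty": -0.95, "tz": 0, "ax": 0, "ay": 0, "az": 0},
  {"tx": 0.2, "ty": -0.95, "tz": 0, "ax": 0, "ay": 0, "az": 0},
  {"tx": 0.2, "ty": -0.95, "tz": 0, "ax": 0, "ay": 0, "az": 0},
])

```text
time: 20.4
eef_pos: [0.4345, -0.1153, 0.3343]
tcp_rot: [0.0, 0.045, 0.999, -0.0]
ft_force: [0.1, -0.1, -0.2]
grip_width: 0.0007
grasp_force: 0.0
```

```bash
python3 - <<'E'
from h import *
for i in range(100):im=cams.read_camera('top')   # 5 s of settling
a=cams.read_camera('side');d=cv2.absdiff(im,cams.read_camera('top'));print(bot.state()['time'],'motion top',d[160:230,165:265].max())
hsv=cv2.cvtColor(im,cv2.COLOR_RGB2HSV)
m=cv2.inRange(hsv,(3,90,40),(18,255,255));n,l,st,c=cv2.connectedComponentsWithStats(m)
for i in range(1,n):
    if st[i,4]>15:print(st[i],c[i])
def pr(phi):
    x=np.radians(phi);u=np.array([np.cos(x),np.sin(x)])
    return proj('top',np.array([np.r_[H+u*.16,.251],np.r_[H+u*.08,.235],np.r_[H+u*.142,.12]])).round(1).tolist()
for f in (-12,-8,-4,0):print(f,pr(f))
# bright/dark profile: find bar (light grey line) on rows between hub and hook vs initial picture
im0=cv2.cvtColor(cv2.imread('pics/top0.png'),cv2.COLOR_BGR2RGB)
D=np.abs(im.astype(int)-im0).sum(2)
for y in range(144,196,4):print(y,[int(v) for v in D[y,178:208]])
cv2.imwrite('pics/fin_top.png',im[:,:,::-1]);cv2.imwrite('pics/fin_side.png',a[:,:,::-1])
E
```

```text
25.5 motion top 163
[    0     0   512   281 49436] [281.8116  69.2552]
[ 310   77  102   45 2921] [358.1499 100.4221]
[  75  106  117   17 1607] [134.9042 113.5837]
[348 128  21  21 296] [356.9155 138.6216]
[290 144  22  51 683] [301.3704 164.3748]
[188 149  24  14 193] [199.5389 155.1036]
[453 211   5  16  38] [454.2368 218.1053]
[453 227   4  10  19] [454.3158 231.7895]
[452 238   7  15  30] [454.8667 244.5333]
[455 254   3   9  16] [455.8125 258.3125]
[483 353  29  31 635] [495.7654 371.3339]
[  0 363  16  21 266] [  8.015  374.6353]
-12 [[197.6, 146.7], [192.9, 174.0], [202.9, 159.6]]
-8 [[193.8, 146.1], [191.0, 173.7], [199.9, 159.2]]
-4 [[190.0, 145.7], [189.1, 173.5], [196.9, 158.9]]
0 [[186.2, 145.7], [187.2, 173.5], [193.8, 158.8]]
144 [39, 36, 40, 41, 29, 22, 26, 31, 35, 21, 31, 31, 32, 45, 27, 38, 12, 17, 16, 34, 31, 24, 34, 26, 27, 27, 35, 26, 42, 24]
148 [24, 32, 34, 34, 35, 28, 37, 29, 19, 32, 31, 37, 31, 18, 30, 30, 19, 206, 358, 299, 111, 4, 9, 14, 34, 6, 11, 29, 27, 37]
152 [44, 29, 27, 27, 30, 35, 35, 38, 27, 31, 12, 40, 148, 182, 235, 220, 208, 219, 243, 266, 266,
[... 640 characters left out ...]
 11, 57, 134, 83, 39, 19, 37, 19, 33, 24, 27, 30, 26, 40, 31, 35, 25, 26]
176 [41, 41, 29, 38, 41, 39, 32, 34, 26, 37, 34, 18, 74, 92, 137, 25, 30, 34, 35, 34, 21, 36, 36, 26, 37, 36, 31, 38, 35, 31]
180 [29, 40, 38, 36, 36, 22, 14, 25, 33, 35, 14, 34, 73, 134, 54, 34, 33, 42, 30, 33, 24, 34, 26, 41, 28, 38, 29, 31, 36, 35]
184 [20, 26, 35, 28, 29, 27, 41, 40, 32, 31, 19, 73, 131, 88, 36, 35, 24, 38, 26, 30, 32, 39, 28, 31, 35, 33, 26, 26, 42, 28]
188 [39, 29, 38, 40, 24, 30, 37, 36, 27, 16, 47, 79, 132, 20, 39, 32, 24, 38, 39, 33, 27, 37, 37, 26, 27, 35, 32, 19, 35, 36]
192 [34, 23, 22, 36, 23, 17, 32, 34, 6, 5, 51, 26, 50, 11, 17, 5, 16, 4, 24, 12, 9, 11, 10, 5, 32, 57, 152, 206, 263, 251]
```

Request:
carry_out([
  {"tx": 0, "ty": 0, "tz": 0, "ax": 0, "ay": 0, "az": 0},
  {"tx": 0, "ty": 0, "tz": 0, "ax": 0, "ay": 0, "az": 0},
  {"tx": 0, "ty": 0, "tz": 0, "ax": 0, "ay": 0, "az": 0},
  {"tx": 0, "ty": 0, "tz": 0, "ax": 0, "ay": 0, "az": 0},
  {"tx": 0, "ty": 0, "tz": 0, "ax": 0, "ay": 0, "az": 0},
  {"tx": 0, "ty": 0, "tz": 0, "ax": 0, "ay": 0, "az": 0},
  {"tx": 0, "ty": 0, "tz": 0, "ax": 0, "ay": 0, "az": 0},
  {"tx": 0, "ty": 0, "tz": 0, "ax": 0, "ay": 0, "az": 0},
  {"tx": 0, "ty": 0, "tz": 0, "ax": 0, "ay": 0, "az": 0},
  {"tx": 0, "ty": 0, "tz": 0, "ax": 0, "ay": 0, "az": 0},
])

```text
time: 26.5
eef_pos: [0.4346, -0.1134, 0.3342]
tcp_rot: [0.0, 0.043, 0.999, 0.0]
ft_force: [-0.6, -0.1, -0.4]
grip_width: 0.0004
grasp_force: 0.0
```

Request:
carry_out([
  {"tx": 0, "ty": 0, "tz": 0, "ax": 0, "ay": 0, "az": 0},
  {"tx": 0, "ty": 0, "tz": 0, "ax": 0, "ay": 0, "az": 0},
  {"tx": 0, "ty": 0, "tz": 0, "ax": 0, "ay": 0, "az": 0},
  {"tx": 0, "ty": 0, "tz": 0, "ax": 0, "ay": 0, "az": 0},
  {"tx": 0, "ty": 0, "tz": 0, "ax": 0, "ay": 0, "az": 0},
  {"tx": 0, "ty": 0, "tz": 0, "ax": 0, "ay": 0, "az": 0},
  {"tx": 0, "ty": 0, "tz": 0, "ax": 0, "ay": 0, "az": 0},
  {"tx": 0, "ty": 0, "tz": 0, "ax": 0, "ay": 0, "az": 0},
  {"tx": 0, "ty": 0, "tz": 0, "ax": 0, "ay": 0, "az": 0},
  {"tx": 0, "ty": 0, "tz": 0, "ax": 0, "ay": 0, "az": 0},
])

```text
time: 27.5
eef_pos: [0.4346, -0.1133, 0.3341]
tcp_rot: [0.0, 0.043, 0.999, 0.0]
ft_force: [1.0, 0.4, -0.6]
grip_width: 0.0004
grasp_force: 0.0
```

```bash
python3 - <<'E'
from h import *
for i in range(8):
    im=cams.read_camera('top');hsv=cv2.cvtColor(im,cv2.COLOR_RGB2HSV)
    m=cv2.inRange(hsv,(3,90,40),(18,255,255))[135:190,180:230];y,x=np.where(m)
    print(round(bot.state()['time'],2),len(x),x.mean()+180,y.mean()+135,x.min()+180,x.max()+180,y.min()+135,y.max()+135)
E
```

```text
27.55 208 200.13942307692307 155.59134615384616 189 212 149 163
27.6 221 200.55656108597285 156.13122171945702 189 213 149 164
27.65 240 201.1 156.59583333333333 189 214 149 165
27.7 257 201.4513618677043 156.95719844357976 189 215 149 165
27.75 268 201.7910447761194 157.38059701492537 189 215 149 166
27.8 275 201.88363636363636 157.5309090909091 189 216 149 166
27.85 270 201.75555555555556 157.4148148148148 189 215 149 166
27.9 263 201.3764258555133 157.27756653992395 189 214 149 166
```

Still a small swing, so I'll wait a few more seconds.

Request:
carry_out([
  {"tx": 0, "ty": 0, "tz": 0, "ax": 0, "ay": 0, "az": 0},
  {"tx": 0, "ty": 0, "tz": 0, "ax": 0, "ay": 0, "az": 0},
  {"tx": 0, "ty": 0, "tz": 0, "ax": 0, "ay": 0, "az": 0},
  {"tx": 0, "ty": 0, "tz": 0, "ax": 0, "ay": 0, "az": 0},
  {"tx": 0, "ty": 0, "tz": 0, "ax": 0, "ay": 0, "az": 0},
  {"tx": 0, "ty": 0, "tz": 0, "ax": 0, "ay": 0, "az": 0},
  {"tx": 0, "ty": 0, "tz": 0, "ax": 0, "ay": 0, "az": 0},
  {"tx": 0, "ty": 0, "tz": 0, "ax": 0, "ay": 0, "az": 0},
  {"tx": 0, "ty": 0, "tz": 0, "ax": 0, "ay": 0, "az": 0},
  {"tx": 0, "ty": 0, "tz": 0, "ax": 0, "ay": 0, "az": 0},
])

```text
time: 28.9
eef_pos: [0.4346, -0.1134, 0.3342]
tcp_rot: [0.0, 0.043, 0.999, 0.0]
ft_force: [-0.6, -1.4, 0.6]
grip_width: 0.0006
grasp_force: 0.0
```

Request:
carry_out([
  {"tx": 0, "ty": 0, "tz": 0, "ax": 0, "ay": 0, "az": 0},
  {"tx": 0, "ty": 0, "tz": 0, "ax": 0, "ay": 0, "az": 0},
  {"tx": 0, "ty": 0, "tz": 0, "ax": 0, "ay": 0, "az": 0},
  {"tx": 0, "ty": 0, "tz": 0, "ax": 0, "ay": 0, "az": 0},
  {"tx": 0, "ty": 0, "tz": 0, "ax": 0, "ay": 0, "az": 0},
  {"tx": 0, "ty": 0, "tz": 0, "ax": 0, "ay": 0, "az": 0},
  {"tx": 0, "ty": 0, "tz": 0, "ax": 0, "ay": 0, "az": 0},
  {"tx": 0, "ty": 0, "tz": 0, "ax": 0, "ay": 0, "az": 0},
  {"tx": 0, "ty": 0, "tz": 0, "ax": 0, "ay": 0, "az": 0},
  {"tx": 0, "ty": 0, "tz": 0, "ax": 0, "ay": 0, "az": 0},
])

```text
time: 29.9
eef_pos: [0.4346, -0.1133, 0.3341]
tcp_rot: [0.0, 0.043, 0.999, 0.0]
ft_force: [-0.4, -0.7, -0.1]
grip_width: 0.0005
grasp_force: 0.0
```

Request:
carry_out([
  {"tx": 0, "ty": 0, "tz": 0, "ax": 0, "ay": 0, "az": 0},
  {"tx": 0, "ty": 0, "tz": 0, "ax": 0, "ay": 0, "az": 0},
  {"tx": 0, "ty": 0, "tz": 0, "ax": 0, "ay": 0, "az": 0},
  {"tx": 0, "ty": 0, "tz": 0, "ax": 0, "ay": 0, "az": 0},
  {"tx": 0, "ty": 0, "tz": 0, "ax": 0, "ay": 0, "az": 0},
  {"tx": 0, "ty": 0, "tz": 0, "ax": 0, "ay": 0, "az": 0},
  {"tx": 0, "ty": 0, "tz": 0, "ax": 0, "ay": 0, "az": 0},
  {"tx": 0, "ty": 0, "tz": 0, "ax": 0, "ay": 0, "az": 0},
  {"tx": 0, "ty": 0, "tz": 0, "ax": 0, "ay": 0, "az": 0},
  {"tx": 0, "ty": 0, "tz": 0, "ax": 0, "ay": 0, "az": 0},
])

```text
time: 30.9
eef_pos: [0.4346, -0.1134, 0.3342]
tcp_rot: [0.0, 0.043, 0.999, 0.0]
ft_force: [-0.3, -0.3, -0.4]
grip_width: 0.0007
grasp_force: 0.0
```

Request:
carry_out([
  {"tx": 0, "ty": 0, "tz": 0, "ax": 0, "ay": 0, "az": 0},
  {"tx": 0, "ty": 0, "tz": 0, "ax": 0, "ay": 0, "az": 0},
  {"tx": 0, "ty": 0, "tz": 0, "ax": 0, "ay": 0, "az": 0},
  {"tx": 0, "ty": 0, "tz": 0, "ax": 0, "ay": 0, "az": 0},
  {"tx": 0, "ty": 0, "tz": 0, "ax": 0, "ay": 0, "az": 0},
  {"tx": 0, "ty": 0, "tz": 0, "ax": 0, "ay": 0, "az": 0},
  {"tx": 0, "ty": 0, "tz": 0, "ax": 0, "ay": 0, "az": 0},
  {"tx": 0, "ty": 0, "tz": 0, "ax": 0, "ay": 0, "az": 0},
  {"tx": 0, "ty": 0, "tz": 0, "ax": 0, "ay": 0, "az": 0},
  {"tx": 0, "ty": 0, "tz": 0, "ax": 0, "ay": 0, "az": 0},
])

```text
time: 31.9
eef_pos: [0.4346, -0.1133, 0.3342]
tcp_rot: [-0.0, 0.043, 0.999, 0.0]
ft_force: [0.4, 0.5, 0.0]
grip_width: 0.0001
grasp_force: 0.0
```

```bash
python3 - <<'E'
from h import *
for i in range(5):
    im=cams.read_camera('top');hsv=cv2.cvtColor(im,cv2.COLOR_RGB2HSV)
    m=cv2.inRange(hsv,(3,90,40),(18,255,255))[135:190,180:230];y,x=np.where(m)
    print(round(bot.state()['time'],2),len(x),x.mean()+180,y.mean()+135,x.min()+180,x.max()+180,y.min()+135,y.max()+135)
print(bot.job_done())
E
```

```text
31.95 233 200.8068669527897 156.42489270386267 189 213 149 165
32.0 232 200.82758620689654 156.41379310344828 189 213 149 165
32.05 234 200.75213675213675 156.48717948717947 189 213 149 165
32.1 233 200.8068669527897 156.42489270386267 189 213 149 165
32.15 233 200.8068669527897 156.42489270386267 189 213 149 165
the job is handed in; nothing more can be done
None
```

The paddle was hung by its eye and released with the arm still out, then swung home until the arm stopped against rising force. It was at rest when I handed the job in at about 32 s; no verdict came back.

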